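# Fit a new filter cartridge and snap the rocker catch over it

## Task

Put the new water-filter cartridge (white, blue ends) into the empty filter stand: rock the blue catch open, lay the cartridge on the sloping rail, push its spigot past the seal all the way home in the socket, then rock the catch back over until it snaps shut on the cartridge. Leave the spent brown cartridge and everything else on the worktop where they are.

Things in the scene. Friction and masses are not known exactly. Their poses are not given: they have to be found in the camera images.
- filter_stand: fixed stand of bent steel sheet, 190 mm deep (x), 156 wide (y); origin under the middle of its base, x to its high back, y to its left. Its face slopes up to the back at 30 degrees (112 mm high). On it: white socket block low in front, white V rail behind it, blue catch right (-y) of the rail's lower end; at the back right corner a steel swan-neck spout 0.32 m high, arching to -y.
- socket: push-fit socket in a white block 56 mm wide and high, fixed on the stand. Origin: middle of its mouth, 22 mm left of the stand's middle line, 50 mm off the sloping face. x: out of the mouth, up the slope along the seated cartridge's axis; y left; z square off the face, leaning 30 degrees to the front. Bore 25 mm wide, 28.5 deep, 4 mm lead-in. A seated cartridge has its origin at x = 61.5 mm.
- socket_floor (a point): middle of the socket's floor, 28.5 mm inside the mouth; the spigot's tip touches it when the cartridge is home. A sprung seal 13 mm inside grips the spigot's sides: pushing past it takes about 5 N over the rail's own friction (5 to 10 N); gravity alone does not do it, nor does a laid cartridge slide by itself.
- rail_middle (a point): point on the cartridge's axis above the middle of the V rail, 90 mm up the slope from the mouth. The rail runs from 30 to 150 mm and holds the cartridge in line with the socket. It is 33 mm wide, its edges 13 mm lower than the axis, so fingers holding the cartridge pass beside it. Lay the cartridge down with its origin 105 to 140 mm up from the mouth, clear of the catch, then slide it down.
- new_cartridge: the one to fit: rigid, white barrel with blue collar, band and tail cap, 160 mm long, 42 mm thick, 0.15 to 0.27 kg, lying on the worktop. Origin on its axis, 90 mm from the spigot's tip, 70 mm from the tail's end; x runs along it to the tail. Its eight-sided tail cap (14 mm long) keeps it from rolling. A groove 16 mm wide, 24 thick, 36 to 52 mm ahead of the origin, takes the catch's claw.
- new_cartridge_tip (a point): middle of the tip of the new cartridge's white spigot, which is 22 mm thick and 30 long, its first 6 mm tapering to 15 mm.
- spent_cartridge: a bystander: brown barrel with grey collar and cap, same shape and frame as the new one. The two may lie in either place.
- catch (a joint): blue rocker catch, a seesaw of two wings in a shallow V. 0 = shut: inner wing parallel to the face, claw down, barring the way or in the groove; 0.42 rad = open: inner wing up, outer wing parallel to the face. A spring holds it at either end; about 6 N on a pad, square to the face, starts it and past 0.21 it snaps over. The claw drops only if the cartridge is within 3 mm of home.
- catch_pivot (a point): the catch's pivot, parallel to the cartridge's axis (socket x), 46 mm right of it and 16 mm farther off the face, 17.5 mm up from the mouth. The wings are 36 mm wide along the slope (0 to 36 mm up from the mouth) and reach 54 mm inward, 48 mm outward, each with its flat top 14 mm over the pivot. When open, the cartridge passes under the inner wing with 10 mm to spare.
- release_pad (a point): middle of the ribbed top of the catch's outer (right) wing, 37 mm from the pivot; pressing it square into the face opens the catch. It moves with the catch: about 13 mm nearer the face when open.
- shut_pad (a point): middle of the ribbed top of the catch's inner (left) wing, 39 mm from the pivot, over the collar of a seated cartridge; pressing it square into the face shuts the catch. It moves with the catch: about 13 mm farther off the face when open.
- blue_tin: closed teal tin, 58 mm across, 72 high, at the front edge; origin under its centre. A bystander.
- tumbler: clear glass tumbler, 80 mm across, 90 high, at the front edge; origin under its centre. A bystander.
- dark_lid_jar: spice jar with a dark brown lid, 44 mm across, 96 high, front right; origin under its centre. A bystander.
- green_lid_jar: spice jar with a green lid, 46 mm across, 106 high, behind the two cartridges; origin under its centre. A bystander.
- sauce_bottle: bottle with a yellow cap, 63 mm across, 232 high, between the cartridges and the stand, near the back; origin under its centre. A bystander.

How it is judged:
By the outcome, as a careful person would: the job done as asked, in the order asked, and still so for the second after the job is handed in, with the robot touching nothing.
It also fails if it takes over 61 s, if anything falls off the work surface, if the arm or the gripper's body presses on something with over 40 N, if the wrist force passes 120 N, or if a joint passes its speed limit or range.

## Robot

A 6-joint arm with a two-finger parallel gripper is mounted at the origin on a cart in front of the work surface, level with it; the furniture and walls round the work are solid. World frame = base frame: x ahead of the robot, y to its left, z up, the work surface at z = 0. Lengths are in m, angles in degrees, forces in N, time in s.
With the tool pointing down it reaches from about 0.35 to 0.875 m from the base axis. Payload 4.2 kg.
Tool frame: the origin (TCP) lies midway between the tips of the shut fingers; the grasp point (between the pads) lies 19 mm behind it; z points along the fingers, y is the direction in which the jaws open and shut (so a half turn about z gives the same grasp; the last joint's range is limited). The gripper opens to 87 mm and grips with 3 to 60 N. Pads are 19 mm wide; open, the fingers measure 117 mm over their backs; the gripper's body (75 mm by 190 mm) begins 51 mm behind the grasp point.
Start: joints at [-57.548, 22.042, 0.453, 0, -68.411, -14.817], TCP at [0.189, -0.596, 0.223] pointing down, gripper open.
Joint ranges: [-179.83, 179.83], [-69.29, 118.12], [-61.27, 80.66], [-181.25, 117.63], [-171.15, -9.14], [-177.46, 177.46]. Speed limits (degrees/s): [159.86, 159.86, 180, 180, 180, 180].

## Interface

Orientations are given as a 3x3 rotation matrix whose columns are the frame's x, y, z axes.
In Python, from station import sense, capture, get_calibration, finish_job, spot_in, spot_point gives the robot as it stands.
- The arm moves only by the shell command python3 -m inch 'ROWS'. ROWS is JSON, a list of rows, each an object with "fingers": the finger opening in cm, from 0 to 8.7; "delta_pos": the shift along the tool's x, y, z in cm, a list of three; "spin": the turn about the tool's z in degrees. In form: [{"fingers": fingers, "delta_pos": [dx, dy, dz], "spin": spin}, ...]. A call has 1 to 20 rows; each row is the pose to reach, as a shift and turn from the pose commanded when the call began, along the tool's axes at that moment; what a row does not reach only later rows make up. A row lasts 1/10 s, in which the tool goes at most 50 mm and 8.59 degrees, less where a joint would pass 70% of its speed; a pose out of reach is approached as far as the arm can. A call with a gripper value outside its range is refused whole. The fingers move at their own pace and stop on an object; the grip force is fixed at half the most. Time passes only in rows, so rows that repeat a pose let the fingers close. It gives the time, the measured TCP pose, the force and the opening at its end, in the units of the state.
- sense(): the state, without advancing time (a new reading comes with each control period).
- capture(name): name is "scene" or "top"; returns the picture (400x640x3 uint8, red, green, blue); there is no depth.
- get_calibration(name): a dict with "K" (3x3 intrinsics, pixels), "T" (4x4, takes a point from camera to world coordinates). Camera axes: x right, y up, looking along -z (the intrinsics and any distortion apply to the point x, -y, -z); pixel columns grow to the right and rows downward; lengths in m; the calibration is good to about 2 mm. A picture is of the moment at which its call begins. get_calibration takes no time and is no camera call.
- finish_job(): hands the job in, once; it reports no verdict.
Trained networks look in the newest picture that a camera, given by its name, has taken for a name from the list of things; names that differ only in an ending like _2 or _b are one class to them, and where a whole thing is asked for, a point or a joint stands for the part that bears it (a point fixed in the world has none). Each returns a list of dicts, best first, with "conf" (0 to 1); they miss things now and then, are a little off and sometimes report something else, mostly with a low value. They report only what shows in the picture. A call takes as long as a camera call.
- spot_in(camera, target): "extent" ([left, top, right, bottom] as shares, 0 to 1, of the picture: columns of its width, rows of its height, round what is visible of it).
- spot_point(camera, target): "location" ([column, row] as shares, 0 to 1, of the picture: columns of its width, rows of its height: a listed point, or the origin of a listed thing).
The state is a dict: "time_s": time; "joints": joint angles; "joint_velocities": joint speeds; "effort": joint torques, N m; "tcp_pos": TCP position; "ee_rot": TCP orientation; "wrist_force": force on the tool from outside, world axes, zero at the start; "moment": the same for the moment, N m; "gripper_width": opening from 0.0 (shut) to 1.0 (fully open).
Only numpy, scipy, OpenCV 4.12 (cv2) and the standard library are available. Lean on these libraries where they do the work, as an engineer would, in place of code of your own. Each camera call takes 0.05 s, during which the arm holds its last target.

## Working session

There is one attempt and no reset: what is moved stays moved. The work goes in short steps, Python scripts to look and compute and a shell command to move; the robot and the scene stay as the last step left them, time stands still between calls to the robot, and variables do not carry over. Pictures are saved under pics/ and viewed, and the job is handed in when it is done.

```bash
ls; mkdir -p pics; python3 - <<'E'
from station import *
import cv2,numpy as np
s=sense(); print({k:(np.round(v,3).tolist()) for k,v in s.items()})
for n in ("scene","top"):
    im=capture(n); cv2.imwrite(f"pics/{n}0.png",im[:,:,::-1])
    c=get_calibration(n); print(n,{k:np.round(v,4).tolist() if not isinstance(v,str) else v for k,v in c.items()})
E
```

```text
pics
{'time_s': 0.0, 'joints': [-57.549, 22.092, 0.381, -0.029, -68.413, -14.817], 'joint_velocities': [0.008, 0.027, -0.053, 0.006, 0.031, -0.007], 'effort': [-0.001, -39.066, 18.741, 4.22, 0.011, -0.0], 'tcp_pos': [0.189, -0.595, 0.221], 'ee_rot': [[-0.953, -0.303, -0.001], [-0.303, 0.953, 0.002], [0.0, 0.002, -1.0]], 'wrist_force': [1.165, -0.254, -0.187], 'moment': [0.01, -0.003, -0.016], 'gripper_width': 1.001}
scene {'K': [[368.0173, 0.0, 320.2067], [0.0, 368.0173, 200.216], [0.0, 0.0, 1.0]], 'T': [[-0.5192, 0.5103, -0.6856, -0.2001], [-0.8545, -0.2924, 0.4294, 0.4783], [0.0186, 0.8088, 0.5878, 0.7676], [0.0, 0.0, 0.0, 1.0]]}
top {'K': [[477.8044, 0.0, 320.6869], [0.0, 477.8044, 195.9193], [0.0, 0.0, 1.0]], 'T': [[0.0086, 0.9893, -0.146, 0.3667], [-0.9999, 0.01, 0.009, 0.0179], [0.0104, 0.1459, 0.9892, 1.4643], [0.0, 0.0, 0.0, 1.0]]}
```

View pics/scene0.png

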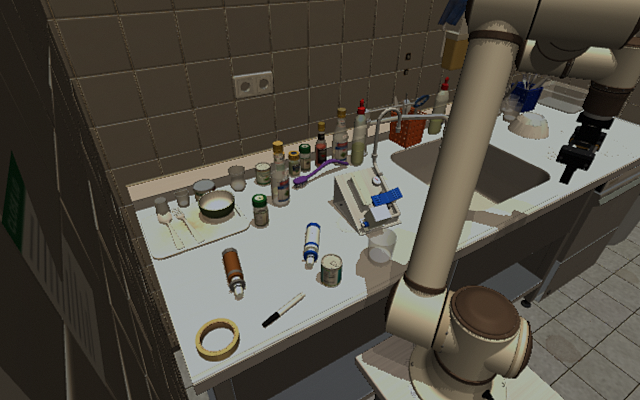

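View pics/top0.png

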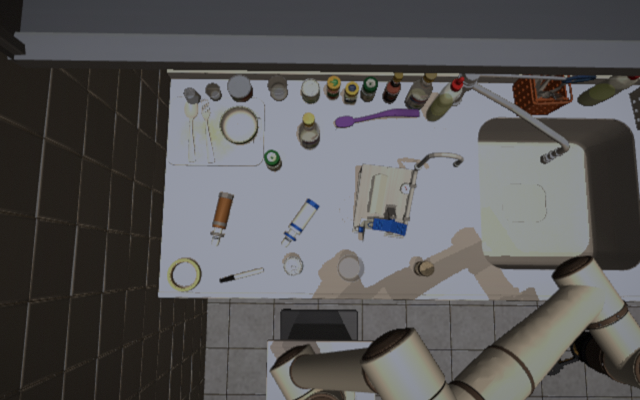

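The top view shows the new cartridge near pixel (300,222), with its tail at upper right (315,203) and its spigot at (285,243). The stand is near (384,200) with its blue catch near (390,227), and the spent cartridge is at (221,217). Next I'll triangulate all of these.

```bash
cat > h.py <<'E'
import numpy as np,cv2
from station import *
def ray(cam,loc):
    c=get_calibration(cam);K=np.array(c["K"]);T=np.array(c["T"])
    u=np.array([loc[0]*640,loc[1]*400,1]); d=np.linalg.inv(K)@u; d=np.array([d[0],-d[1],-d[2]])
    return T[:3,3],T[:3,:3]@(d/np.linalg.norm(d))
def tri(l1,l2):
    (o1,d1),(o2,d2)=ray("scene",l1),ray("top",l2)
    A=np.stack([d1,-d2],1); t=np.linalg.lstsq(A,o2-o1,rcond=None)[0]
    p,q=o1+t[0]*d1,o2+t[1]*d2
    return (p+q)/2,np.linalg.norm(p-q)
def atz(cam,loc,z):
    o,d=ray(cam,loc); return o+d*(z-o[2])/d[2]
def proj(cam,P):
    c=get_calibration(cam);K=np.array(c["K"]);T=np.array(c["T"])
    p=T[:3,:3].T@(np.array(P)-T[:3,3]); p=K@np.array([p[0],-p[1],-p[2]]); return p[:2]/p[2]
def best(cam,t):
    r=spot_point(cam,t); return (r[0]["location"],r[0]["conf"],len(r)) if r else (None,0,0)
def meas(t):
    a,b=best("scene",t),best("top",t)
    px=lambda l:None if l is None else [round(l[0]*640,1),round(l[1]*400,1)]
    if a[0] is not None and b[0] is not None:
        p,e=tri(a[0],b[0]); print(t,np.round(p,4),"gap",round(e,4),px(a[0]),px(b[0]),round(a[1],2),round(b[1],2)); return p
    print(t,"partial",px(a[0]),px(b[0]),a[1],b[1]); return None
E
python3 - <<'E'
from h import *
for t in ["filter_stand","socket","socket_floor","rail_middle","catch_pivot","release_pad","shut_pad","new_cartridge","new_cartridge_tip","spent_cartridge","tumbler","sauce_bottle","dark_lid_jar"]: meas(t)
print(sense()["time_s"])
E
python3 - <<'E'
import cv2
a=cv2.imread("pics/top0.png")[140:300,260:460]; cv2.imwrite("pics/t0z.png",cv2.resize(a,None,fx=3.7,fy=3.7,interpolation=cv2.INTER_CUBIC))
a=cv2.imread("pics/scene0.png")[120:300,280:440]; cv2.imwrite("pics/s0z.png",cv2.resize(a,None,fx=3.3,fy=3.3,interpolation=cv2.INTER_CUBIC))
E
```

```text
filter_stand [ 0.5529 -0.1721  0.003 ] gap 0.0078 [365.9, 213.3] [376.9, 205.1] 0.83 0.82
socket [ 0.4861 -0.1474  0.0893] gap 0.0126 [375.9, 205.4] [371.7, 223.6] 0.75 0.62
socket_floor [ 0.4605 -0.1512  0.0606] gap 0.0201 [382.2, 216.9] [371.0, 232.3] 0.78 0.67
rail_middle [ 0.5954 -0.0318  0.0977] gap 0.2774 [279.7, 202.6] [378.7, 203.8] 0.48 0.6
catch_pivot [ 0.4934 -0.2016  0.0809] gap 0.0044 [384.9, 201.0] [392.2, 223.5] 0.57 0.75
release_pad [ 0.4782 -0.2268  0.1093] gap 0.0107 [397.8, 194.0] [400.7, 226.2] 0.86 0.64
shut_pad [ 0.4854 -0.1644  0.1013] gap 0.006 [379.7, 200.7] [379.0, 224.3] 0.54 0.7
new_cartridge [0.5112 0.0687 0.0258] gap 0.0055 [308.2, 239.3] [300.1, 218.4] 0.94 0.9
new_cartridge_tip [0.4309 0.1134 0.0255] gap 0.0044 [308.8, 261.7] [284.6, 244.9] 0.86 0.68
spent_cartridge [0.5236 0.3011 0.0122] gap 0.0033 [233.3, 268.9] [223.8, 213.8] 0.65 0.88
tumbler [ 0.3628 -0.0874  0.0005] gap 0.0063 [379.4, 257.3] [351.2, 268.7] 0.61 0.7
sauce_bottle [ 0.7487  0.0423 -0.0023] gap 0.0164 [284.2, 203.7] [307.0, 142.4] 0.58 0.85
dark_lid_jar partial None [412.5, 268.8] 0 0.68
1.4
```

View pics/t0z.png

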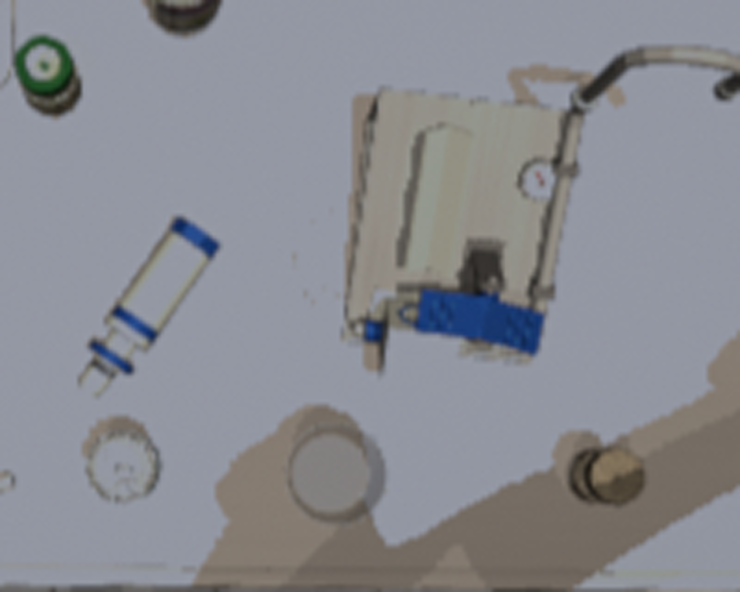

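View pics/s0z.png

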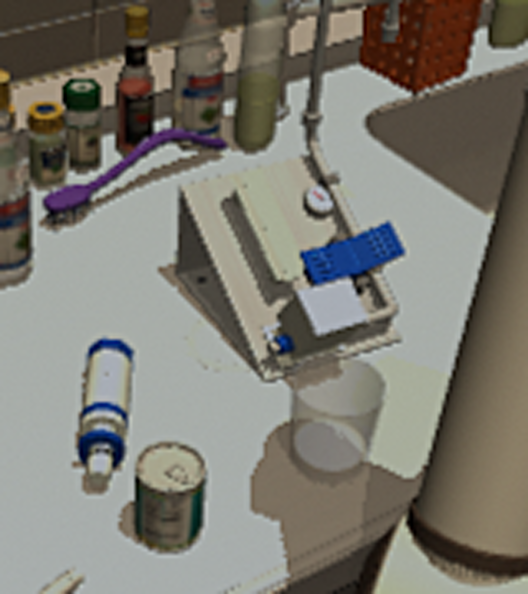

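```bash
cat > fit.py <<'E'
from h import *
from scipy.optimize import least_squares
c3,s3=np.cos(np.pi/6),.5
def sock2stand(m,q): # q in socket coords -> stand
    x0=m-50*s3; z0=2.3+(m+95)*np.tan(np.pi/6)+50*c3   # m: face point under the mouth, mm
    return np.array([x0+q[0]*c3-q[2]*s3, 22+q[1], z0+q[0]*s3+q[2]*c3])
def world(p,st):
    x,y,w=p; a=np.array([[np.cos(w),-np.sin(w)],[np.sin(w),np.cos(w)]])@st[:2]
    return np.array([x+a[0]/1000,y+a[1]/1000,st[2]/1000])
def catchpt(d,phi):  # phi: angle; d: lateral (+ inward/left); n=14 top
    # shut: inner wing parallel to face, outer wing up 0.42
    if d>0: a=phi; v=np.array([d*np.cos(a)-14*np.sin(a), d*np.sin(a)+14*np.cos(a)])
    else:
        a=.42-phi; D=-d; v=np.array([-(D*np.cos(a)-14*np.sin(a)), D*np.sin(a)+14*np.cos(a)])
    return np.array([17.5,-46+v[0],16+v[1]])
REL,SHUT=-37,39
SO={"socket":[0,0,0],"socket_floor":[-28.5,0,0],"catch_pivot":[17.5,-46,16],"release_pad":catchpt(REL,0),"shut_pad":catchpt(SHUT,0),"rail_middle":[90,0,0]}
if __name__=="__main__":
    obs=[]
    for t in list(SO)+["filter_stand"]:
        for cam in("scene","top"):
            if t=="rail_middle" and cam=="scene":continue
            l,cf,_=best(cam,t)
            if l is not None: obs.append((cam,np.array(l)*[640,400],t))
    z=lambda s,o,p:np.array(p)/s+o
    T=lambda p:z(3.7,[260,140],p); S=lambda p:z(3.3,[280,120],p)
    obs+=[("top",T((378,90)),np.array([95,78,112])),("top",T((580,105)),np.array([95,-78,112])),
          ("top",T((345,340)),np.array([-95,78,1])),("scene",S((265,380)),np.array([-95,78,1])),("scene",S((400,340)),np.array([-95,-78,1])),("scene",S((180,190)),np.array([95,78,112]))]
    def f(p):
        r=[]
        for cam,px,t in obs:
            st=np.zeros(3) if isinstance(t,str) and t=="filter_stand" else sock2stand(p[3]*1000,SO[t]) if isinstance(t,str) else t
            r+=list(proj(cam,world(p[:3],st))-px)
        return np.array(r)
    best_r=least_squares(f,[.555,-.17,-.1,-.04],loss="soft_l1",f_scale=1.5,x_scale=[.1,.1,.1,.1])
    p=best_r.x; print(p,np.degrees(p[2]))
    for (cam,px,t),e in zip(obs,f(p).reshape(-1,2)): print(cam,t,np.round(px,1),np.round(e,1))
    for t in SO: print(t,np.round(world(p[:3],sock2stand(p[3]*1000,SO[t])),4))
    np.save("stand.npy",p)
E
python3 fit.py
```

```text
[ 0.55800294 -0.18113183 -0.09783647 -0.04913482] -5.605616934537516
scene socket [375.9 205.4] [-1.5  3.7]
top socket [371.7 223.6] [2.5 1.9]
scene socket_floor [382.2 216.9] [-4.   0.3]
top socket_floor [371.  232.3] [1.9 1.9]
scene catch_pivot [384.9 201. ] [ 1.4 -2.5]
top catch_pivot [392.2 223.5] [-0.9  0.6]
scene release_pad [397.8 194. ] [-0.5 -1.6]
top release_pad [400.7 226.2] [1.4 3.1]
scene shut_pad [379.7 200.7] [-2.3 -1.1]
top shut_pad [379.  224.3] [-0.8  0.3]
top rail_middle [378.7 203.8] [-0.1 -6.8]
scene filter_stand [365.9 213.3] [-0. -1.]
top filter_stand [376.9 205.1] [ 3.7 -0.7]
top [ 95  78 112] [362.2 164.3] [-0.3 -0.1]
top [ 95 -78 112] [416.8 168.4] [-1.2  1.6]
top [-95  78   1] [353.2 231.9] [-0.6  0.4]
scene [-95  78   1] [360.3 235.2] [0.2 0.1]
scene [-95 -78   1] [401.2 223. ] [ 0.  -0.8]
scene [ 95  78 112] [334.5 177.6] [-0.5 -1.8]
socket [ 0.4864 -0.152   0.0721]
socket_floor [ 0.4618 -0.1496  0.0578]
catch_pivot [ 0.489  -0.1985  0.0947]
release_pad [ 0.4724 -0.2251  0.1188]
shut_pad [ 0.4858 -0.159   0.1068]
rail_middle [ 0.5639 -0.1596  0.1171]
```

```bash
cat > ov.py <<'E'
from fit import *
import sys
def draw(im,cam,p,phi=0,off=(0,0),s=1,cart=None):
    q=lambda st:tuple(int(round(v)) for v in ((proj(cam,world(p[:3],st))-off+.5)*s-.5))
    so=lambda a:sock2stand(p[3]*1000,a)
    def poly(pts,col,cl=True):
        for a,b in zip(pts,pts[1:]+(pts[:1] if cl else [])): cv2.line(im,q(a),q(b),col,1,cv2.LINE_AA)
    poly([np.array(v,float) for v in((-95,78,2.3),(95,78,112),(95,-78,112),(-95,-78,2.3))],(0,0,255))
    poly([np.array(v,float) for v in((-95,78,0),(95,78,0),(95,-78,0),(-95,-78,0))],(0,0,160))
    for sx in(30,150): pass
    poly([so(v) for v in((30,16.5,-13),(150,16.5,-13),(150,-16.5,-13),(30,-16.5,-13))],(0,200,0))
    poly([so(v) for v in((0,28,28),(0,-28,28),(0,-28,-28),(0,28,-28))],(255,0,255))
    def w(d,x): v=catchpt(d,phi); v[0]=x; return so(v)
    poly([w(54,0),w(54,36),w(.001,36),w(.001,0)],(0,255,255)); poly([w(-48,0),w(-48,36),w(-.001,36),w(-.001,0)],(0,255,255))
    poly([so((0,0,0)),so((150,0,0))],(255,255,0),False)
def go(p,tag,phi=0,src=None):
    for cam,(x0,y0,x1,y1),s in(("top",(330,140,430,260),5),("scene",(320,150,420,250),6)):
        im=cv2.imread(src[cam]) if src else capture(cam)[:,:,::-1].copy()
        im=cv2.resize(im[y0:y1,x0:x1],None,fx=s,fy=s,interpolation=cv2.INTER_CUBIC); draw(im,cam,p,phi,np.array([x0,y0]),s)
        cv2.imwrite(f"pics/{cam}_{tag}.png",im)
if __name__=="__main__":
    go(np.load("stand.npy"),"ov1",0,{"top":"pics/top0.png","scene":"pics/scene0.png"})
E
python3 ov.py
```

```text
(no output)
```

View pics/top_ov1.png

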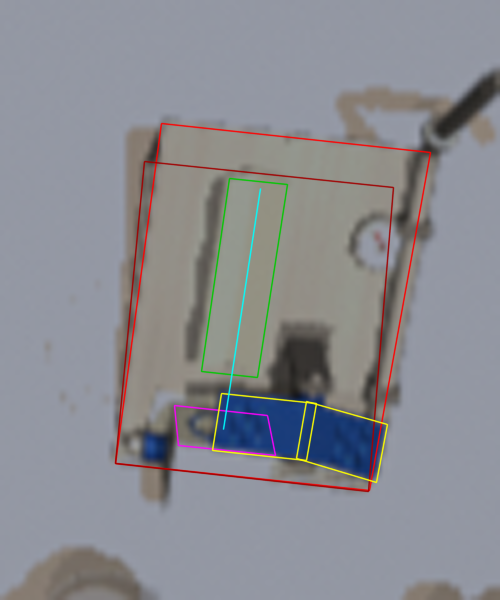

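View pics/scene_ov1.png

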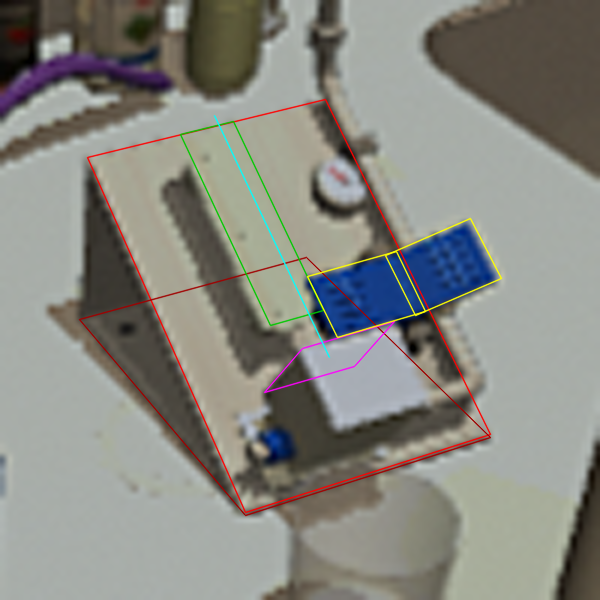

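```bash
python3 - <<'E'
import cv2,numpy as np
a=cv2.imread("pics/top0.png")[150:250,340:430]; b=cv2.imread("pics/scene0.png")[155:235,325:415]
f=lambda i,s:np.clip((cv2.resize(i,None,fx=s,fy=s,interpolation=cv2.INTER_CUBIC).astype(float)-100)*2,0,255).astype(np.uint8)
A=f(a,4.4);B=f(b,4.4);h=max(A.shape[0],B.shape[0])
P=lambda i:cv2.copyMakeBorder(i,0,h-i.shape[0],0,0,cv2.BORDER_CONSTANT)
cv2.imwrite("pics/rail.png",np.hstack([P(A),P(B)]))
E
```

```text
(no output)
```

View pics/rail.png

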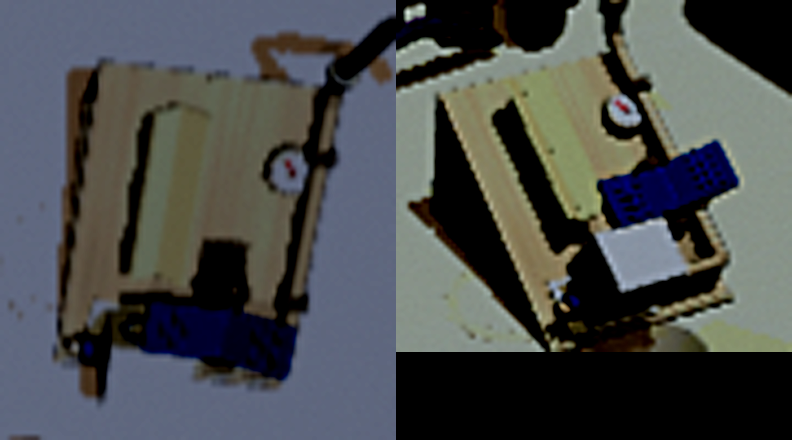

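The wireframe lies on the stand, rail and catch to about 1 px in both views. Next I'll compute the approach to the release pad.

```bash
cat > mv.py <<'E'
from fit import *
def delta(target,yaw_y=None):
    s=sense(); R=np.array(s["ee_rot"]); p=np.array(s["tcp_pos"])
    d=R.T@(np.array(target)-p)*100
    sp=0
    if yaw_y is not None:
        cur=np.degrees(np.arctan2(R[1,1],R[0,1])); sp=(cur-yaw_y+180)%360-180
    print("t",s["time_s"],"tcp",np.round(p,4),"F",np.round(s["wrist_force"],1),"-> delta",np.round(d,2),"spin",round(sp,1),"j6",round(s["joints"][5],1)); return d,sp
P=np.load("stand.npy")
def W(q): return world(P[:3],sock2stand(P[3]*1000,np.array(q,float)))
def vec(q): return W(q)-W([0,0,0])
YS=84.4
E
python3 - <<'E'
from mv import *
r=W(catchpt(REL,0)); n=vec([0,0,1])*1000; print(r,n)
delta(r+n*.030,YS)
E
```

```text
[ 0.47238856 -0.22505467  0.11882441] [-0.49760891  0.04884023  0.8660254 ]
t 2.05 tcp [ 0.1894 -0.5956  0.2225] F [-0.2 -0.3 -0.1] -> delta [-36.82  27.33   7.77] spin 23.2 j6 -14.8
```

```bash
python3 -m inch '[{"fingers":0,"delta_pos":[-9,6.8,0],"spin":8},{"fingers":0,"delta_pos":[-13,9.8,0],"spin":16},{"fingers":0,"delta_pos":[-17,12.8,0],"spin":23.2},{"fingers":0,"delta_pos":[-21,15.8,0],"spin":23.2},{"fingers":0,"delta_pos":[-25,18.8,0],"spin":23.2},{"fingers":0,"delta_pos":[-29,21.8,0],"spin":23.2},{"fingers":0,"delta_pos":[-33,24.8,2],"spin":23.2},{"fingers":0,"delta_pos":[-36,26.8,4],"spin":23.2},{"fingers":0,"delta_pos":[-36.8,27.3,6],"spin":23.2},{"fingers":0,"delta_pos":[-36.8,27.3,7],"spin":23.2},{"fingers":0,"delta_pos":[-36.8,27.3,7],"spin":23.2},{"fingers":0,"delta_pos":[-36.8,27.3,7],"spin":23.2}]'
python3 - <<'E'
from mv import *
r=W(catchpt(REL,0)); n=vec([0,0,1])*1000
delta(r+n*.015,YS)
for c in("top","scene"): cv2.imwrite(f"pics/{c}1.png",capture(c)[:,:,::-1])
A=cv2.imread("pics/top1.png")[140:270,330:470];B=cv2.imread("pics/scene1.png")[110:240,310:450]
cv2.imwrite("pics/p1.png",np.hstack([cv2.resize(i,None,fx=2.8,fy=2.8,interpolation=cv2.INTER_CUBIC) for i in(A,B)]))
E
```

```text
time_s: 3.25
tcp_pos: [0.4574, -0.2239, 0.1526]
ee_rot: [[-0.995, 0.096, -0.001], [0.096, 0.995, -0.0], [0.001, -0.0, -1.0]]
wrist_force: [-0.4, -0.1, 0.6]
gripper_width: 0.035
t 3.25 tcp [ 0.4574 -0.2239  0.1526] F [-0.4 -0.1  0.6] -> delta [-0.75  0.03  2.08] spin 0.1 j6 -87.7
```

View pics/p1.png

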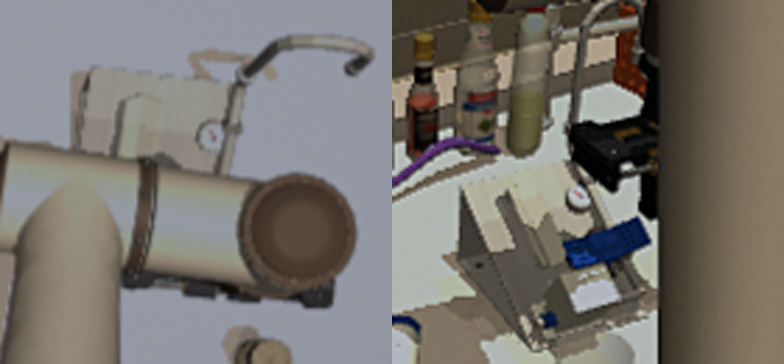

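```bash
python3 -m inch '[{"fingers":0,"delta_pos":[-0.5,0,1.2],"spin":0},{"fingers":0,"delta_pos":[-0.75,0,2.0],"spin":0},{"fingers":0,"delta_pos":[-0.9,0,2.3],"spin":0}]'
python3 -m inch '[{"fingers":0,"delta_pos":[-0.15,0,0.26],"spin":0},{"fingers":0,"delta_pos":[-0.3,0,0.52],"spin":0}]'
python3 -m inch '[{"fingers":0,"delta_pos":[-0.1,0,0.17],"spin":0},{"fingers":0,"delta_pos":[-0.2,0,0.35],"spin":0}]'
```

```text
time_s: 3.65
tcp_pos: [0.4657, -0.2252, 0.1284]
ee_rot: [[-0.995, 0.098, -0.002], [0.098, 0.995, 0.001], [0.002, 0.0, -1.0]]
wrist_force: [-0.8, 0.1, 0.1]
gripper_width: 0.006
time_s: 3.85
tcp_pos: [0.4682, -0.2258, 0.1248]
ee_rot: [[-0.995, 0.097, -0.003], [0.097, 0.995, -0.001], [0.003, -0.001, -1.0]]
wrist_force: [-4.4, -0.9, 7.0]
gripper_width: 0.006
time_s: 4.05
tcp_pos: [0.4706, -0.226, 0.1214]
ee_rot: [[-0.995, 0.097, -0.002], [0.097, 0.995, -0.001], [0.001, -0.001, -1.0]]
wrist_force: [-2.9, -1.3, 3.8]
gripper_width: 0.009
```

```bash
python3 -m inch '[{"fingers":0,"delta_pos":[-0.1,0,0.17],"spin":0},{"fingers":0,"delta_pos":[-0.2,0,0.35],"spin":0}]'
python3 -m inch '[{"fingers":0,"delta_pos":[-0.1,0,0.17],"spin":0},{"fingers":0,"delta_pos":[-0.2,0,0.35],"spin":0}]'
python3 -m inch '[{"fingers":0,"delta_pos":[-0.1,0,0.17],"spin":0},{"fingers":0,"delta_pos":[-0.15,0,0.26],"spin":0}]'
```

```text
time_s: 4.25
tcp_pos: [0.4738, -0.2255, 0.1172]
ee_rot: [[-0.995, 0.097, 0.001], [0.097, 0.995, 0.0], [-0.001, 0.0, -1.0]]
wrist_force: [0.0, 0.5, 0.4]
gripper_width: 0.004
time_s: 4.45
tcp_pos: [0.4757, -0.2255, 0.1135]
ee_rot: [[-0.995, 0.097, 0.0], [0.097, 0.995, 0.0], [-0.0, 0.0, -1.0]]
wrist_force: [-0.0, 1.0, -0.6]
gripper_width: 0.006
time_s: 4.65
tcp_pos: [0.4766, -0.2258, 0.1116]
ee_rot: [[-0.995, 0.096, -0.001], [0.096, 0.995, -0.0], [0.001, -0.0, -1.0]]
wrist_force: [-3.3, 2.0, 7.8]
gripper_width: 0.009
```

```bash
python3 -m inch '[{"fingers":0,"delta_pos":[0.3,0,-2],"spin":0},{"fingers":0,"delta_pos":[0.3,0,-6],"spin":0},{"fingers":0,"delta_pos":[0.3,0,-10],"spin":0},{"fingers":8.7,"delta_pos":[0.3,4,-11],"spin":0},{"fingers":8.7,"delta_pos":[0.3,9,-11],"spin":0},{"fingers":8.7,"delta_pos":[0.3,14,-11],"spin":0}]'
python3 - <<'E'
from mv import *
for nm in("top","scene"):
    im=cv2.imread(f"pics/{nm}0.png").astype(int); h=cv2.cvtColor(im.astype(np.uint8),cv2.COLOR_BGR2HSV)
    m=((im[:,:,0]-im[:,:,2]>45)&(h[:,:,1]>110)).astype(np.uint8)
    n,l,st,ce=cv2.connectedComponentsWithStats(m)
    for i in range(1,n):
        if st[i,4]>4: print(nm,st[i],np.round(ce[i],1), np.round(atz(nm,(ce[i]+.5)/[640,400],.030),4))
for c in("top","scene"): cv2.imwrite(f"pics/{c}2.png",capture(c)[:,:,::-1])
A=cv2.imread("pics/top2.png")[140:270,270:430];B=cv2.imread("pics/scene2.png")[130:260,290:450]
cv2.imwrite("pics/p2.png",np.hstack([cv2.resize(i,None,fx=2.5,fy=2.5,interpolation=cv2.INTER_CUBIC) for i in(A,B)]))
E
```

```text
time_s: 5.25
tcp_pos: [0.4876, -0.0849, 0.2219]
ee_rot: [[-0.995, 0.099, 0.002], [0.099, 0.995, 0.001], [-0.002, 0.001, -1.0]]
wrist_force: [0.8, 0.9, -0.1]
gripper_width: 0.195
top [307 199  12  10  47] [312.5 203.5] [0.5534 0.0279 0.03  ]
top [372 218  35  18 378] [389.1 225.9] [ 0.4878 -0.2034  0.03  ]
top [291 223  11   9  30] [296. 227.] [0.4818 0.0766 0.03  ]
top [359 227   4   5  19] [360.4 229.1] [ 0.4772 -0.117   0.03  ]
top [285 233  10   7  24] [289.4 235.8] [0.4551 0.096  0.03  ]
scene [371 187  31  19 313] [386.5 196.7] [ 0.5602 -0.2707  0.03  ]
scene [307 223  13   5  31] [313.5 224.5] [0.5575 0.0246 0.03  ]
scene [364 222   4   4  14] [365.7 223.4] [ 0.4802 -0.1204  0.03  ]
scene [305 242  13   5  23] [310.9 243.2] [0.4878 0.0744 0.03  ]
scene [304 250  13  10  52] [310.1 253.1] [0.4534 0.097  0.03  ]
```

View pics/p2.png

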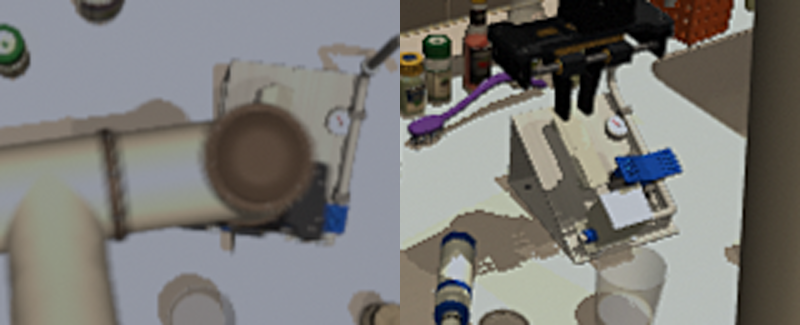

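```bash
python3 - <<'E'
from mv import *
f=lambda a:(np.array(a)+.5)/[640,400]
pts=[tri(f(a),f(b)) for a,b in(((313.5,224.5),(312.5,203.5)),((310.9,243.2),(296,227)),((310.1,253.1),(289.4,235.8)))]
for p in pts: print(np.round(p[0],4),round(p[1],4))
# overlay model outline for candidate poses on both images
def cyl(cam,im,o,yaw,off,s,col):
    d=np.array([np.cos(yaw),np.sin(yaw),0]);n=np.array([-d[1],d[0],0]);o=np.array(o)
    for (a,b,r) in((-60,-52,21),(-52,-36,12),(-36,70,21),(-90,-60,11)):
        q=[o+d*t/1000+n*u*r/1000 for t,u in((a,1),(b,1),(b,-1),(a,-1))]
        q=[((proj(cam,x)-off)*s).astype(int) for x in q]
        cv2.polylines(im,[np.array(q)],True,col,1,cv2.LINE_AA)
outs=[]
for cam,x0,y0,w,h in(("top",275,190,60,60),("scene",280,205,60,70)):
    im=cv2.resize(cv2.imread(f"pics/{cam}0.png")[y0:y0+h,x0:x0+w],None,fx=6.5,fy=6.5,interpolation=cv2.INTER_CUBIC)
    cyl(cam,im,(.5011,.0641,.021),np.radians(-34.7),np.array([x0,y0])-.0,6.5,(0,0,255))
    outs.append(cv2.copyMakeBorder(im,0,460-im.shape[0],0,0,cv2.BORDER_CONSTANT))
cv2.imwrite("pics/cart.png",np.hstack(outs))
E
```

```text
[0.5527 0.0277 0.0348] 0.0004
[0.4817 0.0771 0.0359] 0.0017
[0.4553 0.0961 0.0279] 0.0001
```

View pics/cart.png

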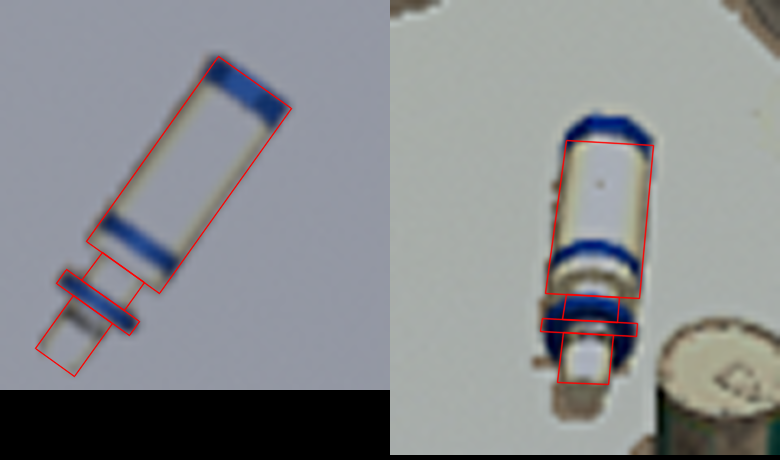

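The model outline lies on the new cartridge in both views: origin (0.501, 0.064), yaw −34.7°, spigot toward the front. Next is the grasp.

```bash
python3 - <<'E'
from mv import *
delta([.4945,.0683,.09],55.3)
delta([.4945,.0683,.008],55.3)
E
```

```text
t 5.35 tcp [ 0.4881 -0.0818  0.2216] F [-0.1  0.3 -0.5] -> delta [ 0.74 14.99 13.17] spin 29.5 j6 -104.5
t 5.35 tcp [ 0.4881 -0.0818  0.2216] F [-0.1  0.3 -0.5] -> delta [ 0.75 14.98 21.37] spin 29.5 j6 -104.5
```

```bash
python3 -m inch '[{"fingers":8.7,"delta_pos":[0.2,4,1],"spin":8},{"fingers":8.7,"delta_pos":[0.5,8,4],"spin":16},{"fingers":8.7,"delta_pos":[0.7,12,8],"spin":24},{"fingers":8.7,"delta_pos":[0.75,15,12],"spin":29.5},{"fingers":8.7,"delta_pos":[0.75,15,13],"spin":29.5},{"fingers":8.7,"delta_pos":[0.75,15,13],"spin":29.5},{"fingers":8.7,"delta_pos":[0.75,15,13],"spin":29.5}]'
python3 - <<'E'
from mv import *
delta([.4945,.0683,.008],55.3)
im=capture("scene")[190:290,240:380,::-1]; cv2.imwrite("pics/p3.png",cv2.resize(im,None,fx=4,fy=4,interpolation=cv2.INTER_CUBIC))
E
```

```text
time_s: 6.05
tcp_pos: [0.4949, 0.0635, 0.0915]
ee_rot: [[-0.819, 0.574, 0.0], [0.574, 0.819, -0.0], [-0.0, -0.0, -1.0]]
wrist_force: [-0.4, 0.3, -0.2]
gripper_width: 0.92
t 6.05 tcp [0.4949 0.0635 0.0915] F [-0.4  0.3 -0.2] -> delta [0.31 0.37 8.35] spin -0.4 j6 -151.1
```

View pics/p3.png

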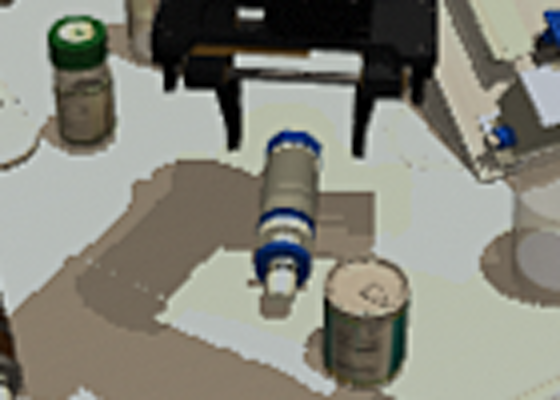

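```bash
python3 -m inch '[{"fingers":8.7,"delta_pos":[0.3,0.37,3],"spin":0},{"fingers":8.7,"delta_pos":[0.3,0.37,6],"spin":0},{"fingers":8.7,"delta_pos":[0.3,0.37,8],"spin":0},{"fingers":8.7,"delta_pos":[0.3,0.37,8.35],"spin":0},{"fingers":4,"delta_pos":[0.3,0.37,8.35],"spin":0},{"fingers":3.5,"delta_pos":[0.3,0.37,8.35],"spin":0},{"fingers":3,"delta_pos":[0.3,0.37,8.35],"spin":0},{"fingers":3,"delta_pos":[0.3,0.37,8.35],"spin":0},{"fingers":3,"delta_pos":[0.3,0.37,8.35],"spin":0},{"fingers":3,"delta_pos":[0.3,0.37,8.35],"spin":0},{"fingers":3,"delta_pos":[0.3,0.37,8.35],"spin":0},{"fingers":3,"delta_pos":[0.3,0.37,8.35],"spin":0}]'
```

```text
time_s: 7.3
tcp_pos: [0.4947, 0.0689, 0.0081]
ee_rot: [[-0.819, 0.574, 0.001], [0.574, 0.819, 0.0], [-0.001, 0.001, -1.0]]
wrist_force: [-1.1, -0.4, 1.7]
gripper_width: 0.476
```

```bash
python3 -m inch '[{"fingers":2.5,"delta_pos":[0,0,-1],"spin":0},{"fingers":2.5,"delta_pos":[0,0,-3],"spin":0},{"fingers":2.5,"delta_pos":[0,0,-6],"spin":0},{"fingers":2.5,"delta_pos":[0,0,-10],"spin":0},{"fingers":2.5,"delta_pos":[0,0,-14],"spin":0},{"fingers":2.5,"delta_pos":[0,0,-17],"spin":0},{"fingers":2.5,"delta_pos":[0,0,-18.5],"spin":0},{"fingers":2.5,"delta_pos":[0,0,-18.5],"spin":0},{"fingers":2.5,"delta_pos":[0,0,-18.5],"spin":0}]'
python3 - <<'E'
from mv import *
P0=W([122,0,0]); print(P0); t=P0+np.array([0,0,-.013+.075])
delta(t,YS)
im=capture("scene")[130:260,240:400,::-1]; cv2.imwrite("pics/p4.png",cv2.resize(im,None,fx=4,fy=4,interpolation=cv2.INTER_CUBIC))
E
```

```text
time_s: 8.2
tcp_pos: [0.4931, 0.0683, 0.1921]
ee_rot: [[-0.818, 0.575, -0.002], [0.575, 0.818, 0.0], [0.001, -0.001, -1.0]]
wrist_force: [0.3, -0.0, -2.4]
gripper_width: 0.475
[ 0.59152146 -0.16231596  0.13308155]
t 8.2 tcp [0.4931 0.0683 0.1921] F [ 0.3 -0.  -2.4] -> delta [-21.32 -13.2   -0.32] spin -29.5 j6 -151.7
```

View pics/p4.png

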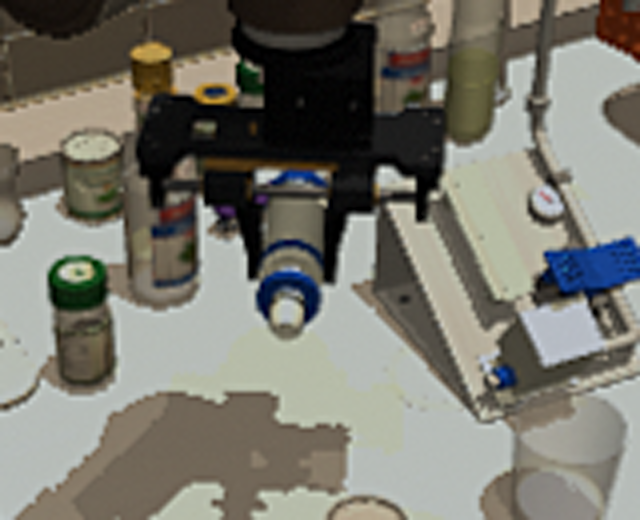

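```bash
python3 -m inch '[{"fingers":2.5,"delta_pos":[-2,-1.2,-0.3],"spin":-4},{"fingers":2.5,"delta_pos":[-5,-3.1,-0.3],"spin":-9},{"fingers":2.5,"delta_pos":[-8.5,-5.3,-0.3],"spin":-14},{"fingers":2.5,"delta_pos":[-12,-7.5,-0.3],"spin":-19},{"fingers":2.5,"delta_pos":[-15.5,-9.7,-0.3],"spin":-24},{"fingers":2.5,"delta_pos":[-18.5,-11.5,-0.3],"spin":-28},{"fingers":2.5,"delta_pos":[-20.5,-12.7,-0.3],"spin":-29.5},{"fingers":2.5,"delta_pos":[-21.3,-13.2,-0.3],"spin":-29.5},{"fingers":2.5,"delta_pos":[-21.3,-13.2,-0.3],"spin":-29.5},{"fingers":2.5,"delta_pos":[-21.3,-13.2,-0.3],"spin":-29.5}]'
python3 - <<'E'
from mv import *
delta(W([122,0,0])+np.array([0,0,-.013]),YS)
for c in("top","scene"): cv2.imwrite(f"pics/{c}5.png",capture(c)[:,:,::-1])
A=cv2.imread("pics/top5.png")[120:250,320:450];B=cv2.imread("pics/scene5.png")[110:240,310:440]
cv2.imwrite("pics/p5.png",np.hstack([cv2.resize(i,None,fx=3,fy=3,interpolation=cv2.INTER_CUBIC) for i in(A,B)]))
E
```

```text
time_s: 9.25
tcp_pos: [0.5918, -0.1611, 0.1946]
ee_rot: [[-0.995, 0.097, -0.003], [0.097, 0.995, 0.001], [0.003, 0.0, -1.0]]
wrist_force: [-0.2, 0.5, -1.2]
gripper_width: 0.476
t 9.25 tcp [ 0.5918 -0.1611  0.1946] F [-0.2  0.5 -1.2] -> delta [-0.   -0.12  7.45] spin 0.0 j6 -95.4
```

View pics/p5.png

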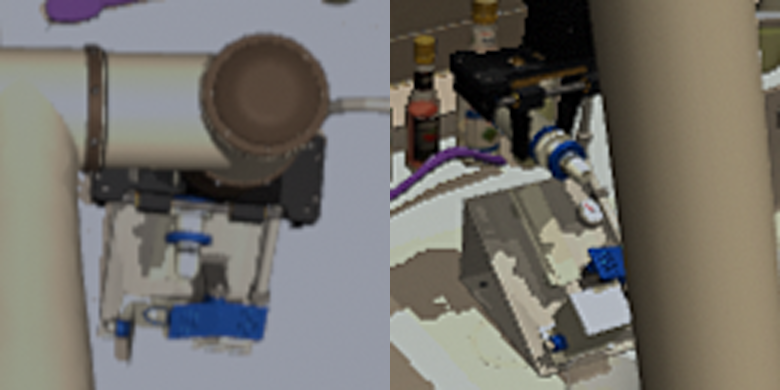

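```bash
python3 -m inch '[{"fingers":2.5,"delta_pos":[0,-0.1,2],"spin":0},{"fingers":2.5,"delta_pos":[0,-0.1,4],"spin":0},{"fingers":2.5,"delta_pos":[0,-0.1,5],"spin":0},{"fingers":2.5,"delta_pos":[0,-0.1,5.4],"spin":0},{"fingers":2.5,"delta_pos":[0,-0.1,5.4],"spin":0}]'
python3 -m inch '[{"fingers":2.5,"delta_pos":[0,0,0.3],"spin":0},{"fingers":2.5,"delta_pos":[0,0,0.6],"spin":0}]'
python3 -m inch '[{"fingers":2.5,"delta_pos":[0,0,0.2],"spin":0},{"fingers":2.5,"delta_pos":[0,0,0.4],"spin":0}]'
```

```text
time_s: 9.85
tcp_pos: [0.5925, -0.1625, 0.1418]
ee_rot: [[-0.995, 0.096, -0.0], [0.096, 0.995, -0.0], [0.0, -0.0, -1.0]]
wrist_force: [0.1, -0.2, -1.0]
gripper_width: 0.474
time_s: 10.05
tcp_pos: [0.5932, -0.163, 0.1369]
ee_rot: [[-0.995, 0.097, 0.002], [0.097, 0.995, -0.001], [-0.002, -0.0, -1.0]]
wrist_force: [-2.3, -1.3, 3.6]
gripper_width: 0.476
time_s: 10.25
tcp_pos: [0.5931, -0.1634, 0.1342]
ee_rot: [[-0.995, 0.096, 0.002], [0.096, 0.995, -0.001], [-0.002, -0.001, -1.0]]
wrist_force: [-4.7, 1.1, 8.3]
gripper_width: 0.476
```

```bash
python3 -m inch '[{"fingers":2.5,"delta_pos":[0,0,0.2],"spin":0},{"fingers":2.5,"delta_pos":[0,0,0.4],"spin":0}]'
python3 - <<'E'
from mv import *
for c in("top","scene"): cv2.imwrite(f"pics/{c}6.png",capture(c)[:,:,::-1])
A=cv2.imread("pics/top6.png")[120:250,320:450];B=cv2.imread("pics/scene6.png")[110:240,310:440]
cv2.imwrite("pics/p6.png",np.hstack([cv2.resize(i,None,fx=3,fy=3,interpolation=cv2.INTER_CUBIC) for i in(A,B)]))
E
```

```text
time_s: 10.45
tcp_pos: [0.5925, -0.1633, 0.1303]
ee_rot: [[-0.995, 0.096, 0.001], [0.096, 0.995, -0.001], [-0.001, -0.001, -1.0]]
wrist_force: [-5.6, 1.9, 9.2]
gripper_width: 0.476
```

View pics/p6.png

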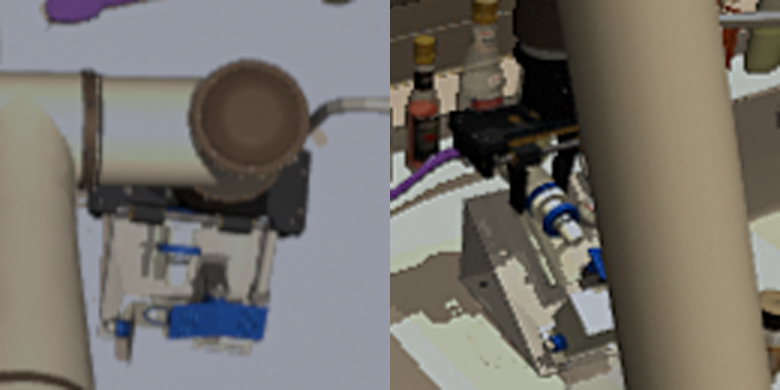

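```bash
python3 -m inch '[{"fingers":2.5,"delta_pos":[0,0,0.2],"spin":0},{"fingers":2.5,"delta_pos":[0,0,0.4],"spin":0}]'
python3 -m inch '[{"fingers":2.5,"delta_pos":[0,0,0.15],"spin":0},{"fingers":2.5,"delta_pos":[0,0,0.3],"spin":0}]'
```

```text
time_s: 10.75
tcp_pos: [0.5921, -0.1631, 0.1262]
ee_rot: [[-0.995, 0.096, 0.0], [0.096, 0.995, -0.001], [-0.0, -0.001, -1.0]]
wrist_force: [-5.8, 2.1, 10.2]
gripper_width: 0.475
time_s: 10.95
tcp_pos: [0.5921, -0.163, 0.1231]
ee_rot: [[-0.995, 0.096, 0.0], [0.096, 0.995, -0.001], [-0.0, -0.001, -1.0]]
wrist_force: [-5.3, 1.4, 8.6]
gripper_width: 0.469
```

```bash
python3 - <<'E'
from mv import *
for c in("top","scene"): cv2.imwrite(f"pics/{c}7.png",capture(c)[:,:,::-1])
A=cv2.imread("pics/top7.png")[150:250,340:440];B=cv2.imread("pics/scene7.png")[130:230,320:420]
cv2.imwrite("pics/p7.png",np.hstack([cv2.resize(i,None,fx=4,fy=4,interpolation=cv2.INTER_CUBIC) for i in(A,B)]))
E
```

```text
(no output)
```

View pics/p7.png

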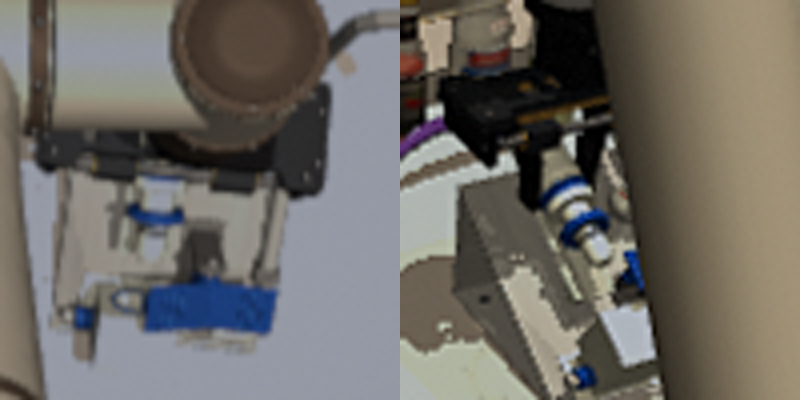

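```bash
python3 -m inch '[{"fingers":2.5,"delta_pos":[0,0,0.15],"spin":0},{"fingers":2.5,"delta_pos":[0,0,0.3],"spin":0}]'
python3 -m inch '[{"fingers":2.5,"delta_pos":[0,0,0.1],"spin":0},{"fingers":2.5,"delta_pos":[0,0,0.2],"spin":0}]'
```

```text
time_s: 11.25
tcp_pos: [0.5923, -0.163, 0.1201]
ee_rot: [[-0.995, 0.096, 0.001], [0.096, 0.995, -0.001], [-0.001, -0.0, -1.0]]
wrist_force: [-4.4, 2.2, 9.0]
gripper_width: 0.478
time_s: 11.45
tcp_pos: [0.5924, -0.1629, 0.1183]
ee_rot: [[-0.995, 0.096, 0.001], [0.096, 0.995, -0.001], [-0.001, -0.001, -1.0]]
wrist_force: [-5.7, 3.8, 12.6]
gripper_width: 0.475
```

```bash
python3 -m inch '[{"fingers":2.5,"delta_pos":[0,0,0.1],"spin":0},{"fingers":2.5,"delta_pos":[0,0,0.2],"spin":0}]'
python3 - <<'E'
from mv import *
for c in("top","scene"): cv2.imwrite(f"pics/{c}8.png",capture(c)[:,:,::-1])
A=cv2.imread("pics/top8.png")[150:250,340:440];B=cv2.imread("pics/scene8.png")[130:230,320:420]
cv2.imwrite("pics/p8.png",np.hstack([cv2.resize(i,None,fx=4,fy=4,interpolation=cv2.INTER_CUBIC) for i in(A,B)]))
l=best("top","new_cartridge_tip"); m=best("scene","new_cartridge_tip"); print(l,m)
print(tri(m[0],l[0]))
for s in (20,30,40,50): print(s, W([s,0,0]),proj("top",W([s,0,0])),proj("scene",W([s,0,0])), np.array(l[0])*[640,400],np.array(m[0])*[640,400])
E
```

```text
time_s: 11.65
tcp_pos: [0.5924, -0.1629, 0.1181]
ee_rot: [[-0.995, 0.096, 0.001], [0.096, 0.995, -0.001], [-0.001, -0.001, -1.0]]
wrist_force: [-9.4, 5.0, 21.2]
gripper_width: 0.477
([0.6272, 0.5663], 0.65, 2) ([0.5739, 0.4865], 0.72, 2)
(array([ 0.50739467, -0.1913973 ,  0.10099031]), np.float64(0.08636928792724476))
20 [ 0.5036093  -0.15368739  0.08208155] [375.18509441 219.28628284] [371.72116703 203.5565339 ] [401.408 226.52 ] [367.296 194.6  ]
30 [ 0.51222814 -0.15453333  0.08708155] [375.6652132  216.15874415] [370.41251035 200.79062126] [401.408 226.52 ] [367.296 194.6  ]
40 [ 0.52084698 -0.15537927  0.09208155] [376.14789019 213.01454106] [369.11135274 198.04055829] [401.408 226.52 ] [367.296 194.6  ]
50 [ 0.52946582 -0.15622521  0.09708155] [376.63314589 209.85354003] [367.81762993 195.30620913] [401.408 226.52 ] [367.296 194.6  ]
```

View pics/p8.png

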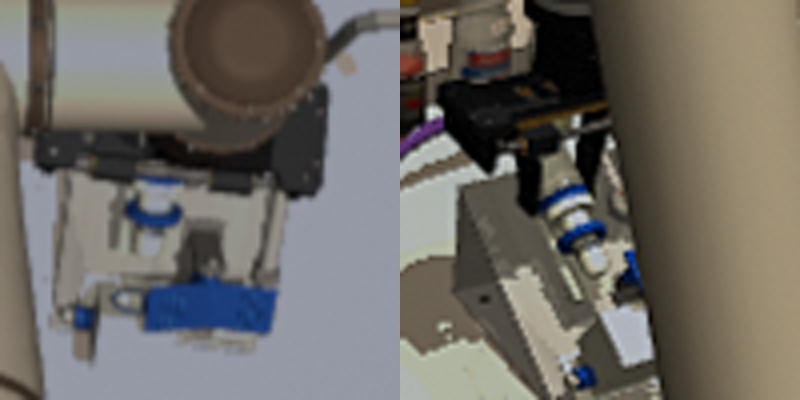

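```bash
python3 -m inch '[{"fingers":2.5,"delta_pos":[0,0,-0.2],"spin":0},{"fingers":6,"delta_pos":[0,0,-0.2],"spin":0},{"fingers":6,"delta_pos":[0,0,-0.2],"spin":0},{"fingers":6,"delta_pos":[0,0,-0.2],"spin":0},{"fingers":6,"delta_pos":[0,0,-0.2],"spin":0},{"fingers":6,"delta_pos":[0,0,-0.2],"spin":0},{"fingers":6,"delta_pos":[0,0,-0.2],"spin":0}]'
python3 - <<'E'
from mv import *
for c in("top","scene"): cv2.imwrite(f"pics/{c}9.png",capture(c)[:,:,::-1])
A=cv2.imread("pics/top9.png")[150:250,340:440];B=cv2.imread("pics/scene9.png")[130:230,320:420]
def cyl(cam,im,o,off,s):
    for (a,b,r) in((-60,-52,21),(-52,-36,12),(-36,70,21),(-90,-60,11)):
        q=[((proj(cam,W([o+t,u*r,0]))-off+.5)*s).astype(int) for t,u in((a,1),(b,1),(b,-1),(a,-1))]
        cv2.polylines(im,[np.array(q)],True,(0,0,255),1,cv2.LINE_AA)
A,B=[cv2.resize(i,None,fx=4,fy=4,interpolation=cv2.INTER_CUBIC) for i in(A,B)]
cyl("top",A,130,np.array([340,150]),4);cyl("scene",B,130,np.array([320,130]),4)
cv2.imwrite("pics/p9.png",np.hstack([A,B]))
E
```

```text
time_s: 12.55
tcp_pos: [0.5925, -0.1629, 0.1155]
ee_rot: [[-0.995, 0.097, -0.0], [0.097, 0.995, 0.0], [0.0, -0.0, -1.0]]
wrist_force: [0.2, -0.5, 0.6]
gripper_width: 0.691
```

View pics/p9.png

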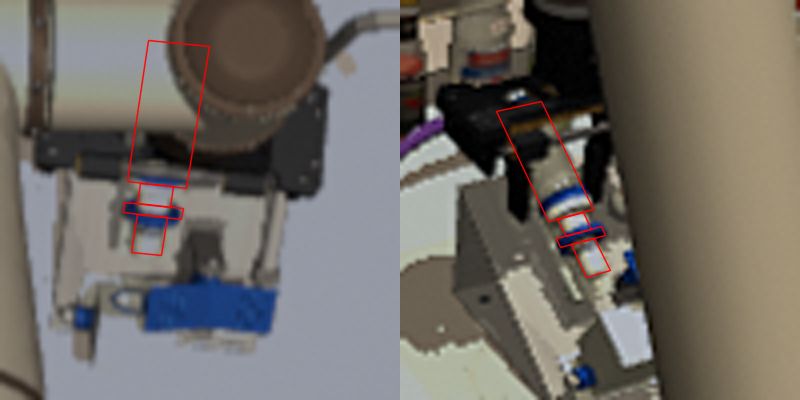

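Released, the cartridge lies in the V at s≈130 mm, matching the model in both views. I'll regrip 10 mm nearer the tail and slide it down.

```bash
python3 -m inch '[{"fingers":6,"delta_pos":[-0.43,0,-0.25],"spin":0},{"fingers":6,"delta_pos":[-0.87,0.05,-0.5],"spin":0},{"fingers":4,"delta_pos":[-0.87,0.05,-0.5],"spin":0},{"fingers":3,"delta_pos":[-0.87,0.05,-0.5],"spin":0},{"fingers":3,"delta_pos":[-0.87,0.05,-0.5],"spin":0},{"fingers":3,"delta_pos":[-0.87,0.05,-0.5],"spin":0},{"fingers":3,"delta_pos":[-0.87,0.05,-0.5],"spin":0},{"fingers":3,"delta_pos":[-0.87,0.05,-0.5],"spin":0}]'
python3 -m inch '[{"fingers":3,"delta_pos":[0.43,0,0.25],"spin":0},{"fingers":3,"delta_pos":[0.87,0,0.5],"spin":0}]'
```

```text
time_s: 13.45
tcp_pos: [0.601, -0.1635, 0.1207]
ee_rot: [[-0.995, 0.097, -0.001], [0.097, 0.995, -0.0], [0.001, -0.0, -1.0]]
wrist_force: [-0.1, -1.9, -1.1]
gripper_width: 0.477
time_s: 13.65
tcp_pos: [0.5926, -0.1625, 0.116]
ee_rot: [[-0.995, 0.097, 0.001], [0.097, 0.995, -0.0], [-0.001, -0.0, -1.0]]
wrist_force: [0.7, -0.7, 1.1]
gripper_width: 0.474
```

```bash
python3 -m inch '[{"fingers":3,"delta_pos":[0.43,0,0.25],"spin":0},{"fingers":3,"delta_pos":[0.87,0,0.5],"spin":0},{"fingers":3,"delta_pos":[1.3,0,0.75],"spin":0},{"fingers":3,"delta_pos":[1.73,0,1.0],"spin":0}]'
python3 -m inch '[{"fingers":3,"delta_pos":[0.43,0,0.25],"spin":0},{"fingers":3,"delta_pos":[0.87,0,0.5],"spin":0}]'
python3 - <<'E'
from mv import *
for c in("top","scene"): cv2.imwrite(f"pics/{c}10.png",capture(c)[:,:,::-1])
A=cv2.imread("pics/top10.png")[150:250,340:440];B=cv2.imread("pics/scene10.png")[130:230,320:420]
cv2.imwrite("pics/p10.png",np.hstack([cv2.resize(i,None,fx=4,fy=4,interpolation=cv2.INTER_CUBIC) for i in(A,B)]))
E
```

```text
time_s: 14.05
tcp_pos: [0.575, -0.1607, 0.1056]
ee_rot: [[-0.995, 0.097, 0.0], [0.097, 0.995, -0.0], [-0.0, -0.0, -1.0]]
wrist_force: [0.8, -1.7, 0.5]
gripper_width: 0.477
time_s: 14.25
tcp_pos: [0.5665, -0.1598, 0.1007]
ee_rot: [[-0.995, 0.097, 0.0], [0.097, 0.995, -0.0], [-0.0, -0.0, -1.0]]
wrist_force: [0.5, -1.7, 1.8]
gripper_width: 0.473
```

View pics/p10.png

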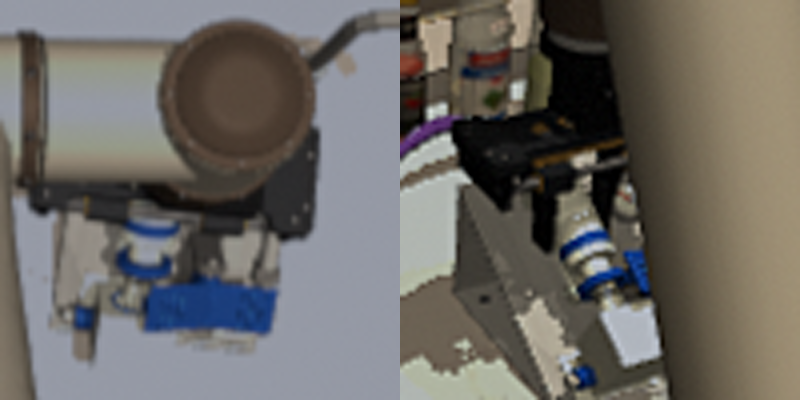

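```bash
python3 -m inch '[{"fingers":3,"delta_pos":[0.26,0,0.15],"spin":0},{"fingers":3,"delta_pos":[0.52,0,0.3],"spin":0}]'
python3 -m inch '[{"fingers":3,"delta_pos":[0.26,0,0.15],"spin":0},{"fingers":3,"delta_pos":[0.52,0,0.3],"spin":0}]'
python3 -m inch '[{"fingers":3,"delta_pos":[0.26,0,0.15],"spin":0},{"fingers":3,"delta_pos":[0.43,0,0.25],"spin":0}]'
```

```text
time_s: 14.55
tcp_pos: [0.5622, -0.1594, 0.0982]
ee_rot: [[-0.995, 0.097, 0.002], [0.097, 0.995, -0.0], [-0.002, -0.0, -1.0]]
wrist_force: [-0.0, -2.8, 2.2]
gripper_width: 0.469
time_s: 14.75
tcp_pos: [0.5564, -0.1588, 0.0948]
ee_rot: [[-0.995, 0.097, 0.001], [0.097, 0.995, -0.0], [-0.001, 0.0, -1.0]]
wrist_force: [0.2, -1.3, 2.4]
gripper_width: 0.474
time_s: 14.95
tcp_pos: [0.5554, -0.1586, 0.0942]
ee_rot: [[-0.995, 0.096, 0.008], [0.096, 0.995, -0.001], [-0.008, -0.0, -1.0]]
wrist_force: [5.3, -2.9, 8.0]
gripper_width: 0.479
```

```bash
python3 -m inch '[{"fingers":2.5,"delta_pos":[0.26,0,0.15],"spin":0},{"fingers":2.5,"delta_pos":[0.43,0,0.25],"spin":0}]'
python3 -m inch '[{"fingers":2.5,"delta_pos":[0.26,0,0.15],"spin":0},{"fingers":2.5,"delta_pos":[0.43,0,0.25],"spin":0}]'
```

```text
time_s: 15.15
tcp_pos: [0.5548, -0.1586, 0.0938]
ee_rot: [[-0.995, 0.095, 0.017], [0.094, 0.996, -0.003], [-0.017, -0.001, -1.0]]
wrist_force: [8.0, -2.2, 9.9]
gripper_width: 0.474
time_s: 15.35
tcp_pos: [0.5509, -0.158, 0.0916]
ee_rot: [[-0.995, 0.094, 0.017], [0.094, 0.996, -0.003], [-0.018, -0.001, -1.0]]
wrist_force: [6.4, -1.3, 12.7]
gripper_width: 0.475
```

```bash
python3 -m inch '[{"fingers":2.5,"delta_pos":[0.26,0,0.15],"spin":0},{"fingers":2.5,"delta_pos":[0.43,0,0.25],"spin":0}]'
python3 -m inch '[{"fingers":2.5,"delta_pos":[0.17,0,0.1],"spin":0},{"fingers":2.5,"delta_pos":[0.35,0,0.2],"spin":0}]'
```

```text
time_s: 15.55
tcp_pos: [0.5469, -0.1576, 0.0892]
ee_rot: [[-0.995, 0.094, 0.018], [0.094, 0.996, -0.003], [-0.018, -0.001, -1.0]]
wrist_force: [7.8, -2.1, 9.4]
gripper_width: 0.474
time_s: 15.75
tcp_pos: [0.544, -0.1573, 0.0876]
ee_rot: [[-0.995, 0.093, 0.019], [0.093, 0.996, -0.003], [-0.019, -0.001, -1.0]]
wrist_force: [8.4, -2.5, 10.7]
gripper_width: 0.473
```

```bash
python3 -m inch '[{"fingers":2.5,"delta_pos":[0.17,0,0.1],"spin":0},{"fingers":2.5,"delta_pos":[0.26,0,0.15],"spin":0}]'
python3 -m inch '[{"fingers":2.5,"delta_pos":[0.17,0,0.1],"spin":0},{"fingers":2.5,"delta_pos":[0.26,0,0.15],"spin":0}]'
```

```text
time_s: 15.95
tcp_pos: [0.5437, -0.1573, 0.0873]
ee_rot: [[-0.995, 0.093, 0.024], [0.093, 0.996, -0.004], [-0.025, -0.001, -1.0]]
wrist_force: [10.6, -3.0, 15.7]
gripper_width: 0.473
time_s: 16.15
tcp_pos: [0.5438, -0.1573, 0.0873]
ee_rot: [[-0.995, 0.092, 0.03], [0.092, 0.996, -0.004], [-0.031, -0.002, -1.0]]
wrist_force: [13.1, -3.5, 16.7]
gripper_width: 0.471
```

```bash
python3 -m inch '[{"fingers":2.5,"delta_pos":[0.17,0,0.1],"spin":0},{"fingers":2.5,"delta_pos":[0.35,0,0.2],"spin":0},{"fingers":2.5,"delta_pos":[0.35,0,0.2],"spin":0}]'
python3 - <<'E'
from mv import *
for c in("top","scene"): cv2.imwrite(f"pics/{c}11.png",capture(c)[:,:,::-1])
A=cv2.imread("pics/top11.png")[150:250,340:440];B=cv2.imread("pics/scene11.png")[130:230,320:420]
def cyl(cam,im,o,off,s):
    for (a,b,r) in((-60,-52,21),(-52,-36,12),(-36,70,21)):
        q=[((proj(cam,W([o+t,u*r,0]))-off+.5)*s).astype(int) for t,u in((a,1),(b,1),(b,-1),(a,-1))]
        cv2.polylines(im,[np.array(q)],True,(0,0,255),1,cv2.LINE_AA)
A,B=[cv2.resize(i,None,fx=4,fy=4,interpolation=cv2.INTER_CUBIC) for i in(A,B)]
cyl("top",A,61.5,np.array([340,150]),4);cyl("scene",B,61.5,np.array([320,130]),4)
cv2.imwrite("pics/p11.png",np.hstack([A,B]))
E
```

```text
time_s: 16.45
tcp_pos: [0.5439, -0.1573, 0.0873]
ee_rot: [[-0.995, 0.091, 0.038], [0.09, 0.996, -0.006], [-0.039, -0.002, -0.999]]
wrist_force: [15.8, -4.6, 19.4]
gripper_width: 0.475
```

View pics/p11.png

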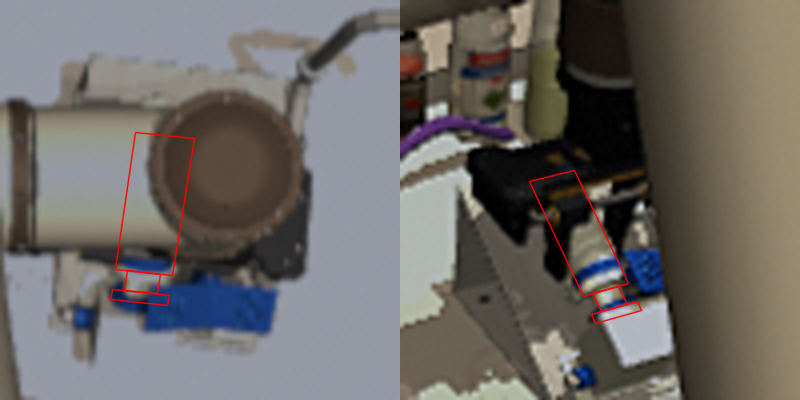

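```bash
python3 -m inch '[{"fingers":2.5,"delta_pos":[-0.4,0,-0.25],"spin":0},{"fingers":2.5,"delta_pos":[-0.8,0,-0.5],"spin":0},{"fingers":2.5,"delta_pos":[-1.2,0,-0.75],"spin":0}]'
```

```text
time_s: 16.85
tcp_pos: [0.5435, -0.1573, 0.0875]
ee_rot: [[-0.995, 0.095, 0.01], [0.095, 0.996, -0.001], [-0.01, -0.0, -1.0]]
wrist_force: [3.3, -2.2, -0.9]
gripper_width: 0.472
```

```bash
python3 -m inch '[{"fingers":5.5,"delta_pos":[0,0,0],"spin":0},{"fingers":5.5,"delta_pos":[0,0,0],"spin":0},{"fingers":5.5,"delta_pos":[0,0,0],"spin":0},{"fingers":5.5,"delta_pos":[0,0,-0.5],"spin":0},{"fingers":5.5,"delta_pos":[-0.3,0,-2],"spin":0},{"fingers":5.5,"delta_pos":[-0.5,0,-5],"spin":0},{"fingers":5.5,"delta_pos":[-0.5,0,-9],"spin":0},{"fingers":0,"delta_pos":[-0.5,0,-13],"spin":0},{"fingers":0,"delta_pos":[-0.5,0,-13],"spin":0}]'
python3 - <<'E'
from mv import *
for c in("top","scene"): cv2.imwrite(f"pics/{c}12.png",capture(c)[:,:,::-1])
A=cv2.imread("pics/top12.png")[150:250,340:440];B=cv2.imread("pics/scene12.png")[130:230,320:420]
def cyl(cam,im,o,off,s):
    for (a,b,r) in((-60,-52,21),(-52,-36,12),(-36,70,21)):
        q=[((proj(cam,W([o+t,u*r,0]))-off+.5)*s).astype(int) for t,u in((a,1),(b,1),(b,-1),(a,-1))]
        cv2.polylines(im,[np.array(q)],True,(0,0,255),1,cv2.LINE_AA)
A,B=[cv2.resize(i,None,fx=4,fy=4,interpolation=cv2.INTER_CUBIC) for i in(A,B)]
cyl("top",A,61.5,np.array([340,150]),4);cyl("scene",B,61.5,np.array([320,130]),4)
cv2.imwrite("pics/p12.png",np.hstack([A,B]))
v=np.array(catchpt(SHUT,.42)); print(v); n=vec([0,0,1])*1000
delta(W(v)+n*.03,YS)
E
```

```text
time_s: 17.75
tcp_pos: [0.547, -0.1585, 0.222]
ee_rot: [[-0.995, 0.096, 0.012], [0.096, 0.995, -0.003], [-0.012, -0.002, -1.0]]
wrist_force: [1.1, 0.2, -0.5]
gripper_width: 0.528
[ 17.5        -16.09817767  44.68590283]
t 17.85 tcp [ 0.5439 -0.1576  0.2163] F [-0.6  0.4 -0.5] -> delta [ 8.01 -1.61  7.07] spin 0.0 j6 -95.8
```

View pics/p12.png

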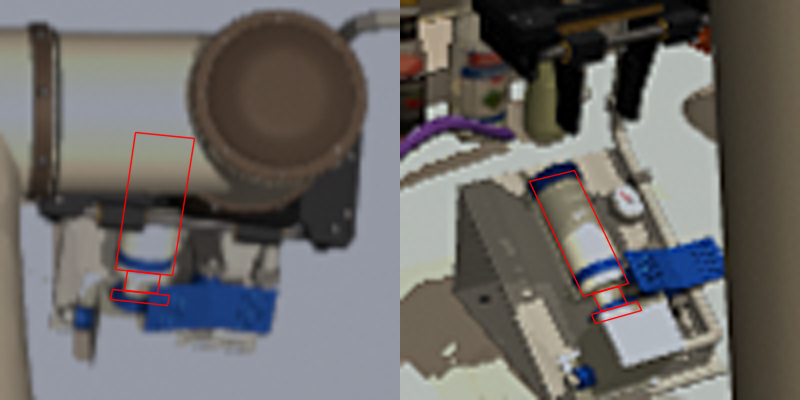

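```bash
python3 -m inch '[{"fingers":0,"delta_pos":[4,-0.8,0],"spin":0},{"fingers":0,"delta_pos":[8,-1.5,1],"spin":0},{"fingers":0,"delta_pos":[8,-1.5,4],"spin":0},{"fingers":0,"delta_pos":[8,-1.5,6.5],"spin":0},{"fingers":0,"delta_pos":[8,-1.5,7],"spin":0},{"fingers":0,"delta_pos":[8,-1.5,7],"spin":0},{"fingers":0,"delta_pos":[8,-1.5,7],"spin":0}]'
python3 - <<'E'
from mv import *
v=np.array(catchpt(SHUT,.42))+[0,2,0]; n=vec([0,0,1])*1000
for h in(.013,0,-.01):delta(W(v)+n*h,YS)
for c in("top","scene"): cv2.imwrite(f"pics/{c}13.png",capture(c)[:,:,::-1])
A=cv2.imread("pics/top13.png")[150:250,340:440];B=cv2.imread("pics/scene13.png")[130:230,320:420]
A,B=[cv2.resize(i,None,fx=4,fy=4,interpolation=cv2.INTER_CUBIC) for i in(A,B)]
cv2.imwrite("pics/p13.png",np.hstack([A,B]))
E
```

```text
time_s: 18.55
tcp_pos: [0.4636, -0.1649, 0.1457]
ee_rot: [[-0.995, 0.097, 0.0], [0.097, 0.995, -0.001], [-0.001, -0.0, -1.0]]
wrist_force: [-0.6, -0.8, 0.9]
gripper_width: -0.001
t 18.55 tcp [ 0.4636 -0.1649  0.1457] F [-0.6 -0.8  0.9] -> delta [-0.77  0.1   1.5 ] spin 0.1 j6 -95.0
t 18.55 tcp [ 0.4636 -0.1649  0.1457] F [-0.6 -0.8  0.9] -> delta [-1.42  0.1   2.62] spin 0.1 j6 -95.0
t 18.55 tcp [ 0.4636 -0.1649  0.1457] F [-0.6 -0.8  0.9] -> delta [-1.92  0.1   3.49] spin 0.1 j6 -95.0
```

View pics/p13.png

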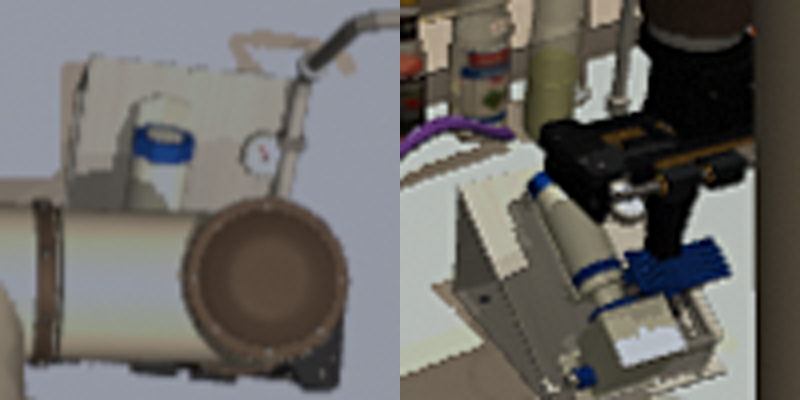

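```bash
python3 -m inch '[{"fingers":0,"delta_pos":[-0.4,0.1,0.8],"spin":0},{"fingers":0,"delta_pos":[-0.77,0.1,1.5],"spin":0},{"fingers":0,"delta_pos":[-0.9,0.1,1.75],"spin":0}]'
python3 -m inch '[{"fingers":0,"delta_pos":[-0.15,0,0.26],"spin":0},{"fingers":0,"delta_pos":[-0.3,0,0.52],"spin":0}]'
python3 -m inch '[{"fingers":0,"delta_pos":[-0.1,0,0.17],"spin":0},{"fingers":0,"delta_pos":[-0.2,0,0.35],"spin":0}]'
```

```text
time_s: 18.95
tcp_pos: [0.472, -0.1646, 0.1269]
ee_rot: [[-0.995, 0.097, -0.001], [0.097, 0.995, 0.0], [0.001, -0.0, -1.0]]
wrist_force: [-2.1, 0.7, 4.5]
gripper_width: 0.004
time_s: 19.15
tcp_pos: [0.4744, -0.1648, 0.1228]
ee_rot: [[-0.995, 0.097, -0.002], [0.097, 0.995, 0.0], [0.002, -0.0, -1.0]]
wrist_force: [-3.0, 2.0, 5.9]
gripper_width: 0.009
time_s: 19.35
tcp_pos: [0.4769, -0.1651, 0.119]
ee_rot: [[-0.995, 0.097, -0.0], [0.097, 0.995, 0.0], [0.0, 0.0, -1.0]]
wrist_force: [-0.3, 0.6, 1.9]
gripper_width: 0.009
```

```bash
python3 -m inch '[{"fingers":0,"delta_pos":[-0.1,0,0.17],"spin":0},{"fingers":0,"delta_pos":[-0.2,0,0.35],"spin":0}]'
python3 -m inch '[{"fingers":0,"delta_pos":[-0.1,0,0.17],"spin":0},{"fingers":0,"delta_pos":[-0.2,0,0.35],"spin":0}]'
python3 -m inch '[{"fingers":0,"delta_pos":[-0.1,0,0.17],"spin":0},{"fingers":0,"delta_pos":[-0.15,0,0.26],"spin":0}]'
```

```text
time_s: 19.55
tcp_pos: [0.4793, -0.1654, 0.1152]
ee_rot: [[-0.995, 0.097, 0.0], [0.097, 0.995, -0.0], [-0.0, -0.0, -1.0]]
wrist_force: [-0.7, -0.3, 0.5]
gripper_width: 0.006
time_s: 19.75
tcp_pos: [0.4811, -0.1656, 0.1118]
ee_rot: [[-0.995, 0.097, -0.0], [0.097, 0.995, -0.0], [0.0, -0.0, -1.0]]
wrist_force: [0.2, 0.4, 0.6]
gripper_width: 0.007
time_s: 19.95
tcp_pos: [0.4818, -0.1657, 0.1105]
ee_rot: [[-0.995, 0.096, -0.002], [0.096, 0.995, -0.0], [0.002, -0.001, -1.0]]
wrist_force: [-6.3, 2.7, 13.0]
gripper_width: 0.005
```

```bash
python3 -m inch '[{"fingers":0,"delta_pos":[0.4,0,-1],"spin":0},{"fingers":0,"delta_pos":[0.8,0,-4],"spin":0},{"fingers":0,"delta_pos":[0.8,0,-8],"spin":0},{"fingers":0,"delta_pos":[0.8,0,-11],"spin":0},{"fingers":0,"delta_pos":[3,-5,-11.5],"spin":0},{"fingers":0,"delta_pos":[5,-10,-11.5],"spin":0},{"fingers":0,"delta_pos":[7,-15,-11.5],"spin":0},{"fingers":0,"delta_pos":[9,-20,-11.5],"spin":0},{"fingers":0,"delta_pos":[11,-25,-11.5],"spin":0},{"fingers":0,"delta_pos":[13,-30,-11.5],"spin":0},{"fingers":0,"delta_pos":[15,-34,-11.5],"spin":0},{"fingers":0,"delta_pos":[15,-34,-11.5],"spin":0}]'
python3 - <<'E'
from mv import *
import ov
ov.go(P,"end",0)
for c in("top","scene"): cv2.imwrite(f"pics/{c}14.png",capture(c)[:,:,::-1])
A=cv2.imread("pics/top14.png")[150:250,340:440];B=cv2.imread("pics/scene14.png")[130:230,320:420]
A,B=[cv2.resize(i,None,fx=4,fy=4,interpolation=cv2.INTER_CUBIC) for i in(A,B)]
cv2.imwrite("pics/p14.png",np.hstack([A,B]))
for t in ["new_cartridge","release_pad","shut_pad"]: meas(t)
print(W([61.5,0,0]),W(catchpt(REL,0)),W(catchpt(REL,.42)),W(catchpt(SHUT,0)),sense()["wrist_force"])
E
```

```text
time_s: 21.15
tcp_pos: [0.2978, -0.4925, 0.2243]
ee_rot: [[-0.995, 0.101, -0.0], [0.101, 0.995, -0.001], [0.0, -0.001, -1.0]]
wrist_force: [-0.2, 0.2, -0.1]
gripper_width: 0.003
new_cartridge [ 0.5483 -0.1526  0.0949] gap 0.0053 [364.1, 193.3] [374.5, 202.9] 0.58 0.92
release_pad [ 0.3555 -0.0848  0.2325] gap 0.0236 [396.7, 194.6] [352.6, 267.9] 0.61 0.75
shut_pad [ 0.4812 -0.1601  0.1263] gap 0.0102 [381.1, 195.2] [378.1, 224.5] 0.76 0.6
[ 0.53937748 -0.15719803  0.10283155] [ 0.47238856 -0.22505467  0.11882441] [ 0.47841885 -0.23461378  0.10681231] [ 0.48584256 -0.15897723  0.10681231] [ 0.76952819  1.13739189 -0.39670761]
```

View pics/p14.png

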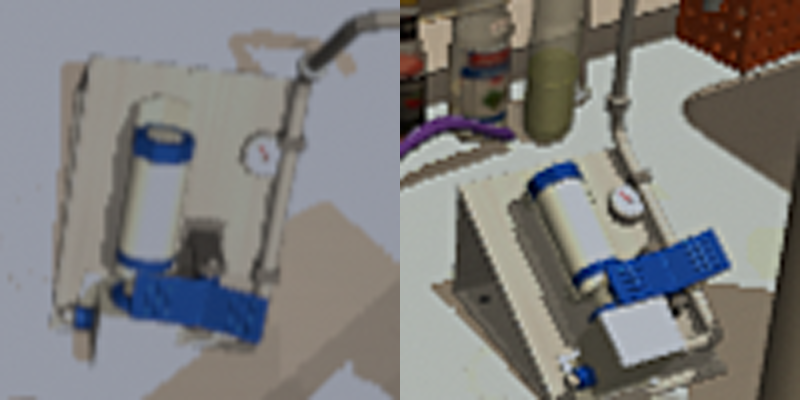

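View pics/scene_end.png

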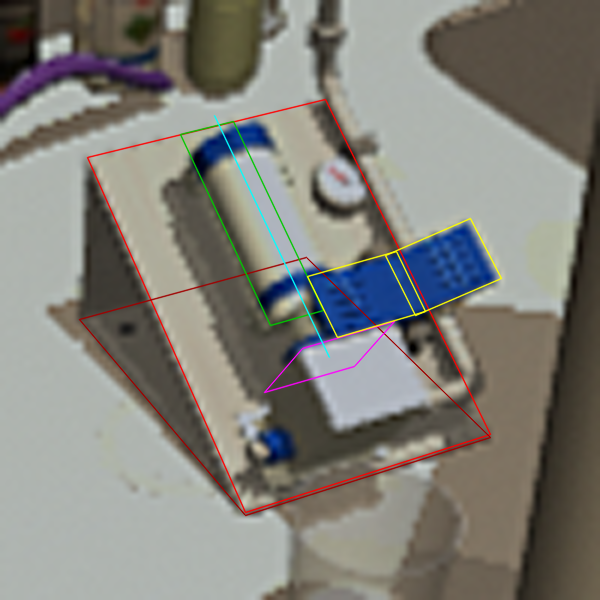

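View pics/top_end.png

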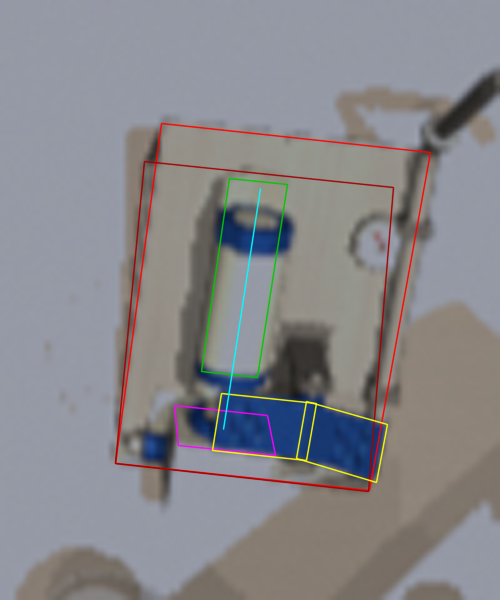

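View pics/top14.png

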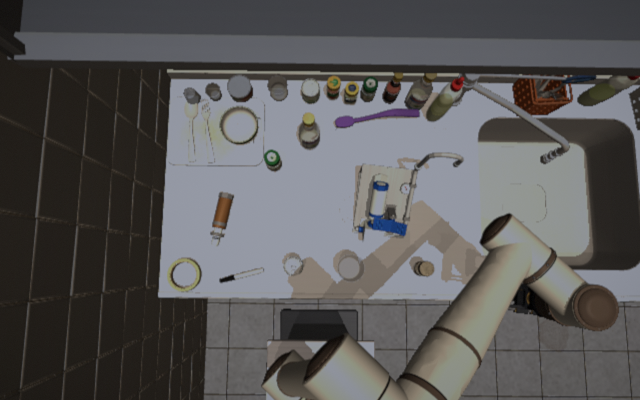

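```bash
python3 -c "
from station import *
print(finish_job(), sense()['time_s'])"
```

```text
the job is handed in; nothing more can be done
the job is handed in; nothing more can be done
```

The new cartridge is in the stand with the catch snapped shut over it. I handed the job in just after 21 s of the 61 s allowed; no verdict was reported.

I pressed the release pad until the catch snapped open, then picked up the new cartridge. It tilted to the 30° slope as I pressed it onto the rail. I released it, regripped and slid it down past the seal, then pressed the shut pad until the catch snapped over.

**Last checks:**
- **Catch shut:** in both cameras the catch lies on the shut-position model. The finger also stopped within about 1 mm of the height expected for a shut catch.
- **Cartridge home:** the push stopped dead about 66 mm down the rail while the force along the slope rose to over 20 N. I take that as the socket floor, since I expected 68.5 mm and my position estimate is good to about 2 mm. The claw also dropped fully, which it only does within 3 mm of home.
- **Bystanders:** the spent cartridge, tin, tumbler, jars and bottle look unmoved in the last top picture. The arm was clear, with the wrist reading about 1 N or less.

**What disagreed:**
- At the end, the network's release-pad point in the top view landed on the tumbler, so I ignored it.
- The network's final cartridge origin was about 13 mm off the seated position. I relied on the model overlay and the contact forces instead.
- Earlier, its rail-middle point in the scene view and its spigot-tip point in the top view were also wrong. I left both out.

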